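# File the food sample in the third gap

### The arm

A 6-joint arm with a two-finger parallel gripper is mounted at the origin on the work surface; the furniture and walls round the work are solid. World frame = base frame: x ahead of the robot, y to its left, z up, the work surface at z = 0. Lengths are in mm, angles in rad, forces in N, time in s.
With the tool pointing down it reaches from about 275 to 975 mm from the base axis. Payload 8.4 kg.
Tool frame: the origin (TCP) lies midway between the tips of the shut fingers; the grasp point (between the pads) lies bot.grasp_offset behind it (bot.grasp_offset is the distance from the TCP to the grasp point, in mm); z points along the fingers, y is the direction in which the jaws open and shut (so a half turn about z gives the same grasp; the last joint's range is limited). The gripper opens to 92 mm and grips with 3 to 60 N. Pads are 20 mm wide; open, the fingers measure 128 mm over their backs; the gripper's body (75 mm by 189 mm) begins 69 mm behind the grasp point.
Start: joints at [-1.292, 0.353, 1.633, -0, 1.155, -0.002], TCP at [173.201, -600.524, 214.583] pointing down, gripper open.
Joint ranges: [-2.63, 2.63], [-0.92, 2.1], [0.06, 2.66], [-1.3, 4.44], [0, 2.69], [-3.02, 3.02]. Speed limits (rad/s): [2.22, 2.22, 2.79, 3.14, 3.14, 3.14].

### API

Orientations are given as [roll, pitch, yaw] about the fixed x, y, z axes, in that order (R = Rz(yaw) Ry(pitch) Rx(roll)).
In Python, from workcell import bot, command_gripper, kinematics, status, imaging, ticket gives the robot as it stands. Calls block until the motion is done:
- bot.reach(position, orientation): joint-space move of the TCP to a pose.
- bot.movel(position, attitude=None, feed=150, until_force=None): straight line of the TCP; attitude=None keeps the orientation; feed is the mean speed in mm/s. With until_force (N) it stops when the force on the tool has changed by that much, and returns True; else False.
- bot.move_j(angles): joint-space move.
- command_gripper(opening, grip_force=None): finger opening in mm; grip_force is the grip in N (None keeps the last); returns when the fingers have stopped.
- bot.hold(seconds).
- kinematics.inverse_kinematics(position, orientation): joint angles nearest the present ones, or None.
- status.observe(): the state.
- imaging.camera(name): name is "scene" or "top"; returns a dict with "image" (384x512x3 uint8, red, green, blue), "range_z" (384x512 float32, mm along the optical axis (not along the pixel's ray), 0 where there is no reading), "intrinsics" (3x3 intrinsics, pixels), "dist_coeffs" ([k1, k2, p1, p2, k3] as OpenCV has them; the pictures are not rectified), "position" and "attitude" of the camera in the world. Camera axes: x right, y down, z forward; pixel columns grow to the right and rows downward; lengths in mm; the calibration is good to about 2 mm. A picture is of the moment at which its call begins.
A pose or a line that the arm cannot do raises bot.MotionError and nothing moves.
- ticket.hand_in(): hands the job in, once; it reports no verdict.
The state is a dict: "clock": time; "qpos": joint angles; "qd": joint speeds; "joint_torque": joint torques, N m; "tcp_pos": TCP position; "tool_rot": TCP orientation; "ft_force": force on the tool from outside, world axes, zero at the start; "moment": the same for the moment, N m; "width": finger opening in mm.
Only numpy, scipy, OpenCV 4.12 (cv2) and the standard library are available. Lean on these libraries where they do the work, as an engineer would, in place of code of your own. Each camera call takes 0.05 s, during which the arm holds its last target.

### The job

Put the loose food sample box away in the rack: starting at the end with the tall ball-topped post, run a fingertip along the top of the rack's rail, touching it all the way from the first gap to the third, counting every gap whether filled or empty, and do not touch the rail above the fourth. Then, with the fingers only pushing, slide the sample box along the worktop lengthwise into that third gap until it stops against the back of the rack. Do not lift or tip the box, and leave the other two boxes and the things round about where they are.

Things in the scene. Friction and masses are not known exactly. Their poses are not given: they have to be found in the camera images.
- rack: Fixed steel divider rack, 425 mm long (y), 82 mm deep (x). Origin: middle of its underside, on the worktop; x from the open front to the back, z up. Fins 3 mm thick, 48 mm high, at y = -176, -88, 0, 88, 176 mm, round front noses 4 mm thick reaching x = -41. Four gaps, middles at y = -132, -44, 44, 132, 84 mm clear, no floor (boxes slide on the worktop). Outer two hold a box each, inner two are empty.
- back_stop (a point): Middle of the foot of the rack's back stop, on its face that the boxes meet: x = 38 mm in the rack's frame. The stop is 50 mm high and runs the whole length of the four gaps.
- rail: Flat aluminium bar lying above the rack's fins at mid-depth (rack x = 0), 26 mm wide, 380 mm long (along rack y), 6 mm thick. Origin: middle of its top face, 64 mm above the worktop. Sprung: pressed, it goes down up to 5 mm at about 1 N per mm, then is rigid; it springs back. A pin head 3 mm high stands on it 184 mm either way from the middle.
- post: Fixed steel post with a 24 mm ball (top 105 mm above the worktop), in line with the rail, 200 mm from the rack's middle, at either end; a 22 mm high stub stands at the other end. Origin: middle of its foot, 3 mm above the worktop. Gaps are counted from it: middles 68, 156, 244, 332 mm from it along the rail, fins between them at 112, 200, 288 mm.
- box: The loose sample box, in front of the rack. Origin: middle of its underside; y along its length, +y the far end, pointing roughly to the back of the rack; z up. Body 62 mm wide, 40 mm high; lid 69 mm wide (x), from y = -48 to 52 mm, 38 to 46 mm up, overhanging the body 3 to 4 mm; an 18 mm wide tab at the near end reaches y = -52. About 0.14 kg, slides with some friction.
- box_center (a point): Middle of the loose sample box, 23 mm above its underside. When the box is home its x in the rack's frame is about -14 mm and the box sticks out about 25 mm in front of the fins.
- filed_one: A second sample box, same shape, already in an outer gap of the rack; origin in the middle of its underside. It stays there.
- filed_two: A third sample box, same shape, already in the other outer gap; origin in the middle of its underside. It stays there.
- cup: Loose steel cup, 76 mm wide, 102 mm high, upright at the left of the worktop; origin in the middle of its underside. Not to be moved.
- salt: Loose salt shaker, 44 mm wide, 90 mm high, upright at the left of the worktop; origin in the middle of its underside. Not to be moved.
Mind the look-alikes: they are no part of the job. What is shaped like the box but orange is not meant.

How it is judged:
By the outcome, as a careful person would: the job done as asked, in the order asked, and still so for the second after the job is handed in, with the robot touching nothing.
It also fails if it takes over 64 s, if anything falls off the work surface, if the arm or the gripper's body presses on something with over 40 N, if the wrist force passes 120 N, or if a joint passes its speed limit or range.

## Working session

There is one attempt and no reset: what is moved stays moved. The work goes in short steps, each a Python script; the robot and the scene stay as the last script left them, time stands still between calls to the robot, and variables do not carry over. Pictures are saved under pics/ and viewed, and the job is handed in when it is done.

```bash
ls; mkdir -p pics; python3 - <<'E'
from workcell import bot, command_gripper, kinematics, status, imaging, ticket
import cv2,numpy as np
print(status.observe()); print(bot.grasp_offset)
for n in("scene","top"):
    c=imaging.camera(n); cv2.imwrite(f"pics/{n}0.png",cv2.cvtColor(c["image"],cv2.COLOR_RGB2BGR))
    np.savez(f"{n}0.npz",**c)
    print(n,c["intrinsics"],c["dist_coeffs"],c["position"],c["attitude"])
E
```

```text
pics
{'clock': 0.0, 'qpos': array([-1.29238880e+00,  3.53652362e-01,  1.63414201e+00,  2.55178071e-05,
        1.15520835e+00, -2.39408417e-03]), 'qd': array([-4.74518944e-04,  1.38737907e-03, -1.08895073e-03,  1.75667600e-03,
        8.88244141e-06, -4.40059909e-04]), 'joint_torque': array([-3.62902967e-03, -5.93850160e+01, -3.34215188e+01,  6.93284813e-02,
        2.35215761e-02, -1.42334102e-04]), 'tcp_pos': array([ 173.07585059, -600.02965644,  213.85770387]), 'tool_rot': array([-3.14018265e+00, -2.67068902e-05,  2.80791271e-01]), 'ft_force': array([-0.30350909, -0.00794371,  0.23888215]), 'moment': array([0.00351861, 0.02315218, 0.05260078]), 'width': 92.00305275316154}
18.700000000000003
scene [[374.39405584   0.         247.53874835]
 [  0.         374.39405584 195.12832014]
 [  0.           0.           1.        ]] [0.0077775 0.        0.        0.        0.       ] [ 80.2001981  710.19609716 516.54346359] [-2.04697707  0.02135708 -2.64656586]
top [[401.02154705   0.         262.06827816]
 [  0.         401.02154705 191.78204953]
 [  0.           0.           1.        ]] [0.01671358 0.         0.         0.         0.        ] [433.90749687 -46.31857889 945.93252423] [-3.06859255 -0.01290822 -1.58539107]
```

View pics/scene0.png

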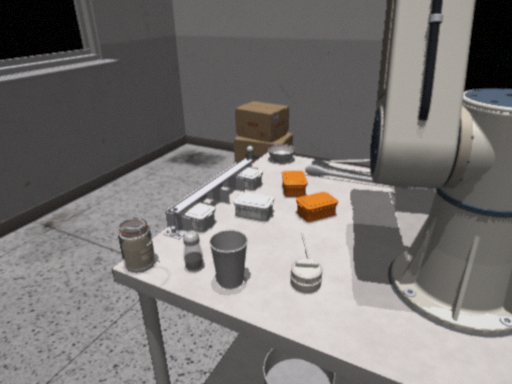

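View pics/top0.png

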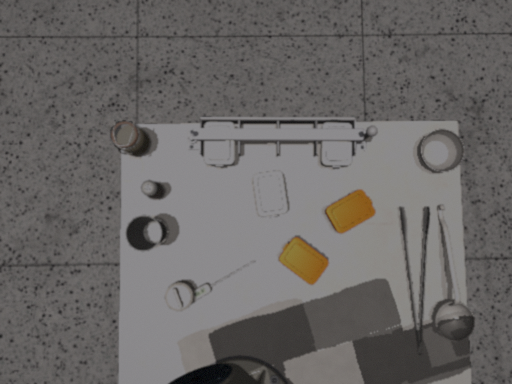

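```bash
python3 - <<'E'
import cv2
a=cv2.imread("pics/top0.png")[105:225,180:390]
a=cv2.convertScaleAbs(cv2.resize(a,None,fx=3.8,fy=3.8,interpolation=cv2.INTER_CUBIC),alpha=1.0)
cv2.imwrite("pics/topz.png",a)
a=cv2.imread("pics/scene0.png")[135:275,110:350]
cv2.imwrite("pics/scz.png",cv2.resize(a,None,fx=3.3,fy=3.3,interpolation=cv2.INTER_CUBIC))
E
```

```text
(no output)
```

View pics/topz.png

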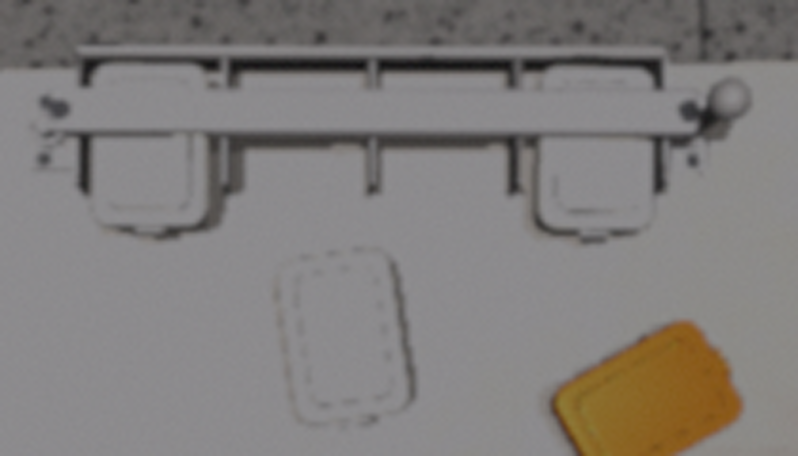

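View pics/scz.png

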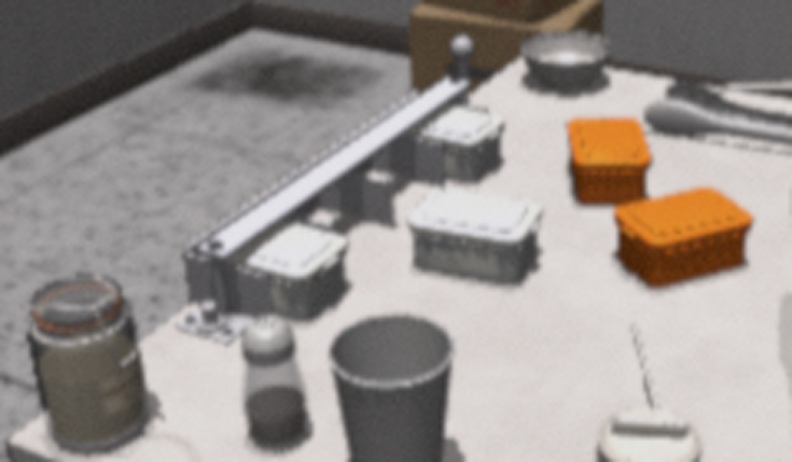

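```bash
cat > h.py <<'E'
import numpy as np, cv2
from scipy.spatial.transform import Rotation as R
def cloud(c):
    h,w=c["range_z"].shape
    u,v=np.meshgrid(np.arange(w),np.arange(h))
    p=cv2.undistortPoints(np.stack([u,v],-1).reshape(-1,1,2).astype(float),c["intrinsics"],c["dist_coeffs"]).reshape(h,w,2)
    z=c["range_z"].astype(float)
    P=np.dstack([p[...,0]*z,p[...,1]*z,z])
    W=P@R.from_euler('xyz',c["attitude"]).as_matrix().T+c["position"]
    W[z<=0]=np.nan
    return W
def ray(c,px,zp):
    p=cv2.undistortPoints(np.array(px,float).reshape(-1,1,2),c["intrinsics"],c["dist_coeffs"]).reshape(-1,2)
    d=np.c_[p,np.ones(len(p))]@R.from_euler('xyz',c["attitude"]).as_matrix().T
    return c["position"]+d*((zp-c["position"][2])/d[:,2])[:,None]
E
python3 - <<'E'
from h import *
np.set_printoptions(precision=1,suppress=True)
for n in("top","scene"):
    c=dict(np.load(f"{n}0.npz")); W=cloud(c)
    z=W[...,2]
    if n=="top":
        roi=np.zeros(z.shape,bool);roi[110:225,185:385]=1
        print("table",np.nanmedian(z[180:215,205:240]))
        print("noise",np.nanstd(z[180:215,205:240]))
    else:
        roi=(W[...,0]>450)&(W[...,0]<760)&(abs(W[...,1]+70)<260)
    for nm,lo,hi in(("rail",57,71),("lid",40,52),("ball",85,112)):
        m=roi&(z>lo)&(z<hi)
        k,l,s,_=cv2.connectedComponentsWithStats(m.astype(np.uint8))
        for i in range(1,k):
            if s[i,4]<15: continue
            q=W[l==i]
            r=cv2.minAreaRect(q[:,:2].astype(np.float32))
            print(n,nm,s[i],q.mean(0),np.median(q[:,2]),q.min(0),q.max(0),r)
if 1:
    c=dict(np.load("top0.npz"))
    f=lambda x,y:(180+(x+.5)/3.8-.5,105+(y+.5)/3.8-.5)
    print("ball93",ray(c,[f(731,97)],93))
    print("railends65",ray(c,[f(50,110),f(700,111)],64), "front/back",ray(c,[f(375,88),f(375,133)],64))
    print("pins",ray(c,[f(60,108),f(688,110)],67))
    print("fin noses 48",ray(c,[f(83,190),f(228,190),f(373,191),f(515,191),f(660,189)],48))
    print("fins back",ray(c,[f(228,68),f(373,68),f(516,68)],48))
    print("stopback",ray(c,[f(85,50),f(660,50)],50))
    L=ray(c,[f(278,255),f(393,245),f(413,412),f(295,425)],46);print("lid",L)
    print("edges mid",ray(c,[f(334,250),f(404,330),f(357,421),f(286,340)],46))
E
```

```text
table 2.1436732207542946
noise 1.6722196012311925
top rail [ 193  128  171   12 2036] [627.5 -95.9  66.1] 66.09569019026583 [ 612.5 -286.2   60.5] [642.5  92.9  71. ] ((627.9172973632812, -96.5697021484375), (379.0743103027344, 26.576635360717773), 89.21786499023438)
top lid [200 116  55  12 148] [665.7  26.4  49.3] 49.77372945542231 [647.5 -43.   40.2] [673.7  79.8  52. ] ((660.4786376953125, 18.477848052978516), (122.77799987792969, 25.24563980102539), 89.30445098876953)
top lid [256 117  51  11 111] [ 665.3 -104.5   50.1] 50.37860776890204 [ 646.4 -161.2   43.6] [669.7 -47.5  52. ] ((657.7254028320312, -104.26166534423828), (113.68141174316406, 22.82211685180664), 89.44822692871094)
top lid [308 117  36  11  85] [ 663.1 -202.7   49.8] 50.47885275360102 [ 646.  -245.4   40.9] [ 668.4 -165.8   52. ] ((656.8622436523438, -205.5052032470703), (79.65412139892578, 22.235239028930664), 89.29316711425781)
top lid [351 117   5  11  25] [ 656.8 -270.4   48. ] 47.963629260936386 [ 644.5 -273.8   43.4] [ 667.2 -263.1   51.7] ((655.5875244140625, -268.6186218261719), (22.656936645507812, 10.25
[... 4127 characters left out ...]
.243368148803711)
ball93 [[ 626.4 -297.8   93. ]]
railends65 [[ 630.    93.4   64. ]
 [ 624.8 -287.8   64. ]] front/back [[640.9 -97.   64. ]
 [614.2 -96.5  64. ]]
pins [[ 630.4   87.1   67. ]
 [ 624.9 -280.    67. ]]
fin noses 48 [[ 585.3   76.5   48. ]
 [ 584.2   -9.4   48. ]
 [ 582.5  -95.6   48. ]
 [ 581.5 -180.3   48. ]
 [ 581.5 -266.8   48. ]]
fins back [[ 657.8  -10.2   48. ]
 [ 656.8  -96.9   48. ]
 [ 655.8 -182.6   48. ]]
stopback [[ 669.1   74.7   50. ]
 [ 665.1 -268.8   50. ]]
lid [[ 545.2  -38.6   46. ]
 [ 550.3 -107.1   46. ]
 [ 450.9 -117.1   46. ]
 [ 444.3  -47.3   46. ]]
edges mid [[ 547.8  -71.9   46. ]
 [ 499.5 -112.7   46. ]
 [ 446.1  -83.9   46. ]
 [ 494.5  -42.7   46. ]]
```

```bash
cat >> h.py <<'E'
A=0.0136; C=np.array([627.2,-96.7])
def P(rx,ry,z): return [C[0]+rx+A*ry, C[1]+ry-A*rx, z]
E
python3 - <<'E'
from h import *
from workcell import bot, command_gripper, kinematics, status, imaging, ticket
np.set_printoptions(precision=2,suppress=True)
def st(t):
    s=status.observe(); print(t,round(s["clock"],2),s["tcp_pos"],s["tool_rot"],s["ft_force"],round(s["width"],1))
O=[np.pi,0,np.pi/2-A]
bot.reach(P(0,-150,200),O)
command_gripper(0); st("above")
bot.movel(P(0,-150,80),O,feed=150); st("80")
print(bot.movel(P(0,-150,58),O,feed=15,until_force=1.5)); st("contact")
c=imaging.camera("scene"); cv2.imwrite("pics/s1.png",cv2.cvtColor(c["image"],cv2.COLOR_RGB2BGR)[120:270,130:330].repeat(4,0).repeat(4,1)[:600])
E
```

```text
above 3.52 [ 625.16 -246.71  199.99] [3.14 0.   1.56] [-0.54  0.04 -0.26] 0.4
80 4.47 [ 625.86 -246.96   80.95] [3.14 0.   1.56] [-0.08  0.43  0.07] 0.6
True
contact 5.54 [ 625.07 -246.64   62.03] [-3.14 -0.    1.56] [ 0.34 -0.52  2.07] 0.6
```

View pics/s1.png

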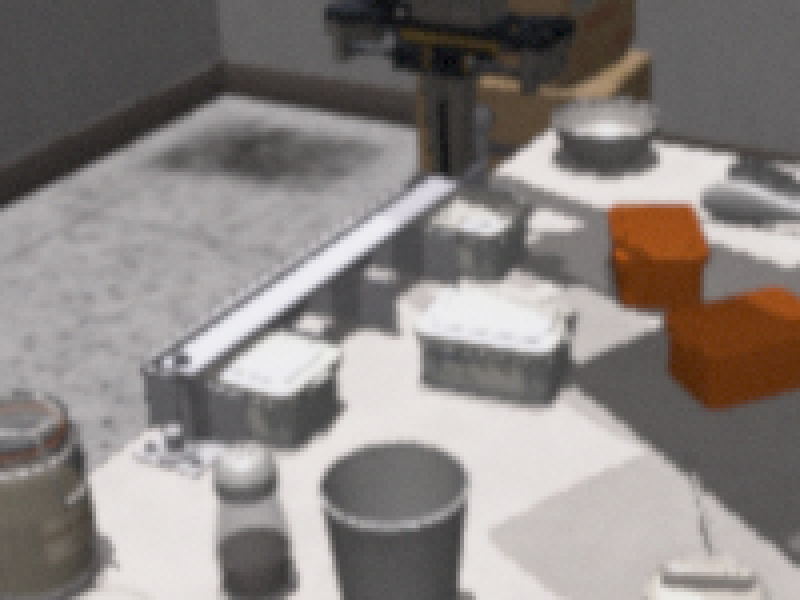

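```bash
python3 - <<'E'
from h import *
from workcell import bot, command_gripper, kinematics, status, imaging, ticket
np.set_printoptions(precision=2,suppress=True)
def st(t):
    s=status.observe(); print(t,round(s["clock"],2),s["tcp_pos"],s["ft_force"])
O=[np.pi,0,np.pi/2-A]
bot.movel(P(0,-150,61.3),O,feed=15);st("press")
for y in (-100,-50,0,35,60):
    bot.movel(P(0,y,61.3),O,feed=50);st(y)
bot.movel(P(0,60,120),O,feed=100);st("up")
E
```

```text
press 5.84 [ 625.12 -246.71   61.34] [-0.65 -0.02  2.76]
-100 6.99 [ 625.85 -196.15   61.21] [1.03 3.25 2.44]
-50 8.14 [ 626.52 -146.16   61.24] [0.84 2.95 4.04]
0 9.29 [627.18 -96.19  61.24] [0.88 2.88 3.97]
35 10.14 [627.65 -60.94  61.27] [-1.11  2.47  4.06]
60 10.79 [628.   -35.81  61.29] [-0.13  2.06  3.  ]
up 11.53 [627.61 -36.76 119.64] [ 0.17  0.27 -0.54]
```

```bash
python3 - <<'E'
from h import *
from workcell import bot, command_gripper, kinematics, status, imaging, ticket
np.set_printoptions(precision=2,suppress=True)
def st(t):
    s=status.observe(); print(t,round(s["clock"],2),s["tcp_pos"],s["ft_force"],round(s["width"],1))
O=[np.pi,0,np.pi/2-A]
bot.movel(P(-133,-45,120),O,feed=200)
command_gripper(40);st("open")
bot.movel(P(-133,-45,15),O,feed=120);st("down")
for y in (-30,-15,-2):
    bot.movel(P(-133,y,15),O,feed=40);st(y)
for n in("scene","top"):
    c=imaging.camera(n); cv2.imwrite(f"pics/{n}2.png",cv2.cvtColor(c["image"],cv2.COLOR_RGB2BGR)); np.savez(f"{n}2.npz",**c)
a=cv2.imread("pics/scene2.png")[120:270,130:330];b=cv2.imread("pics/top2.png")[105:255,180:380]
cv2.imwrite("pics/m2.png",cv2.resize(np.hstack([a,b]),None,fx=2,fy=2))
E
```

```text
open 13.25 [ 493.6  -139.9   120.01] [0.11 0.41 0.31] 40.1
down 14.28 [ 494.07 -140.03   15.51] [-0.12 -0.45 -0.16] 39.8
-30 14.8 [ 493.89 -124.59   15.11] [ 0.4   0.59 -0.56] 39.7
-15 15.32 [ 494.12 -109.6    15.  ] [-0.3  -0.35  0.1 ] 40.0
-2 15.8 [494.13 -96.57  14.98] [ 0.01 -0.97  0.27] 39.9
```

View pics/m2.png

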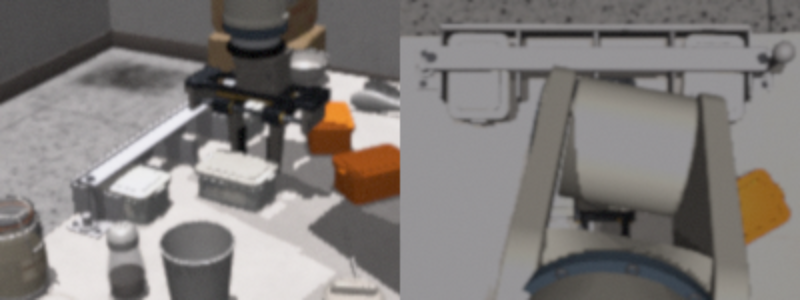

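```bash
cat > m.py <<'E'
from h import *
def lids(c,roi):
    W=cloud(c); z=W[...,2]
    m=(z>41)&(z<53)&(W[...,0]>roi[0])&(W[...,0]<roi[1])&(W[...,1]>roi[2])&(W[...,1]<roi[3])
    k,l,s,_=cv2.connectedComponentsWithStats(m.astype(np.uint8))
    if k<2: print("none");return
    i=1+np.argmax(s[1:,4]); q=W[l==i]
    r=cv2.minAreaRect(q[:,:2].astype(np.float32))
    d=np.array(r[0])-C
    print("n",len(q),"rect",r,"rack ctr",d[0]-A*d[1],d[1]+A*d[0])
E
python3 - <<'E'
from m import *
from workcell import bot, command_gripper, kinematics, status, imaging, ticket
np.set_printoptions(precision=2,suppress=True)
def st(t):
    s=status.observe(); print(t,round(s["clock"],2),s["tcp_pos"],s["ft_force"],round(s["width"],1))
O=[np.pi,0,np.pi/2-A]
bot.movel(P(-133,-30,15),O,feed=100)
bot.movel(P(-133,-30,130),O,feed=200)
O=[np.pi,0,-A]
bot.reach(P(-265,44,130),O);st("behind")
for n in("scene","top"):
    c=imaging.camera(n); cv2.imwrite(f"pics/{n}3.png",cv2.cvtColor(c["image"],cv2.COLOR_RGB2BGR)); np.savez(f"{n}3.npz",**c)
    lids(c,(400,580,-120,40))
a=cv2.imread("pics/scene3.png")[120:270,130:330];b=cv2.imread("pics/top3.png")[105:255,180:380]
cv2.imwrite("pics/m3.png",cv2.resize(np.hstack([a,b]),None,fx=2,fy=2,interpolation=cv2.INTER_CUBIC))
E
```

```text
behind 18.55 [362.87 -49.15 129.69] [-0.1  -0.26 -0.1 ] 40.1
n 517 rect ((497.8121337890625, -49.56143569946289), (101.63182830810547, 72.59226989746094), 0.7188858389854431) rack ctr -130.02895068542486 45.37888932006836
n 1332 rect ((500.6024475097656, -54.40025329589844), (67.84956359863281, 101.89706420898438), 89.2836685180664) rack ctr -127.1728290454102 40.578019990234374
```

View pics/m3.png

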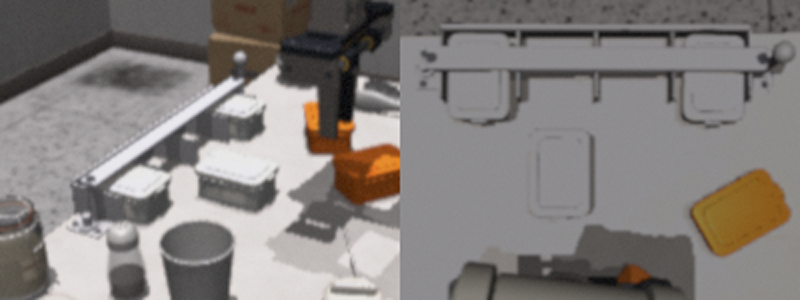

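```bash
python3 - <<'E'
from m import *
from workcell import bot, command_gripper, kinematics, status, imaging, ticket
np.set_printoptions(precision=2,suppress=True)
def st(t):
    s=status.observe(); print(t,round(s["clock"],2),s["tcp_pos"],s["ft_force"],round(s["width"],1))
O=[np.pi,0,-A]
command_gripper(25)
bot.movel(P(-215,43,130),O,feed=150)
bot.movel(P(-215,43,20),O,feed=120);st("down")
for x in(-170,-130):
    print(bot.movel(P(x,43.5,20),O,feed=50,until_force=8));st(x)
for n in("scene","top"):
    c=imaging.camera(n); cv2.imwrite(f"pics/{n}4.png",cv2.cvtColor(c["image"],cv2.COLOR_RGB2BGR))
    lids(c,(450,612,-95,-10))
a=cv2.imread("pics/scene4.png")[120:270,130:330];b=cv2.imread("pics/top4.png")[105:255,180:380]
cv2.imwrite("pics/m4.png",cv2.resize(np.hstack([a,b]),None,fx=2,fy=2,interpolation=cv2.INTER_CUBIC))
E
```

```text
down 20.62 [413.1  -50.83  20.47] [ 0.05 -0.28 -0.88] 25.1
False
-170 21.67 [457.99 -50.91  19.97] [-0.64 -0.9   0.29] 25.0
False
-130 22.62 [497.71 -51.41  19.98] [-0.77  0.4  -0.22] 25.1
n 372 rect ((549.277587890625, -36.33037567138672), (56.7992057800293, 124.29115295410156), 81.32193756103516) rack ctr -78.74343900024418 59.30987952392579
n 13 rect ((607.4613647460938, -71.72392272949219), (27.294048309326172, 2.282846450805664), 82.55062866210938) rack ctr -20.0783099047852 24.70763183105469
```

View pics/m4.png

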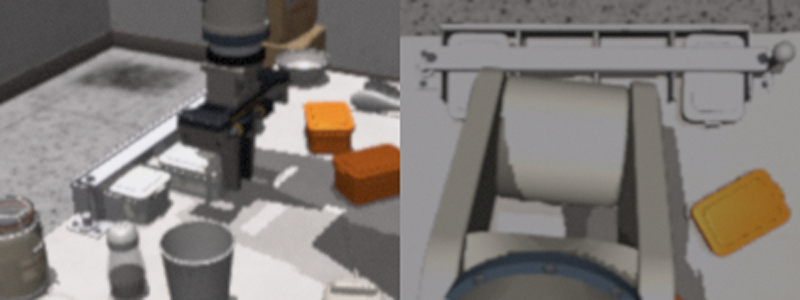

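```bash
python3 - <<'E'
from m import *
from workcell import bot, command_gripper, kinematics, status, imaging, ticket
np.set_printoptions(precision=2,suppress=True)
def st(t):
    s=status.observe(); d=s["tcp_pos"][:2]-C; print(t,round(s["clock"],2),"rx",round(d[0]-A*d[1],1),s["tcp_pos"],s["ft_force"],round(s["width"],1))
O=[np.pi,0,-A]
print(bot.movel(P(-84,43.5,20),O,feed=40,until_force=6));st(1)
print(bot.movel(P(-64,43.5,20),O,feed=12,until_force=5));st(2)
E
```

```text
False
1 24.02 rx -83.9 [543.87 -52.08  20.11] [-0.49  0.69 -0.1 ] 25.1
True
2 24.96 rx -74.4 [553.41 -52.15  19.51] [-0.28  0.41  0.  ] 25.1
```

```bash
python3 - <<'E'
from m import *
from workcell import bot, command_gripper, kinematics, status, imaging, ticket
np.set_printoptions(precision=2,suppress=True)
def st(t):
    s=status.observe(); d=s["tcp_pos"][:2]-C; print(t,round(s["clock"],2),"rx",round(d[0]-A*d[1],1),s["tcp_pos"],s["ft_force"],round(s["width"],1))
O=[np.pi,0,-A]
print(bot.movel(P(-66,43.5,20),O,feed=10,until_force=6));st("again")
bot.movel(P(-110,43.5,20),O,feed=80)
bot.movel(P(-250,43.5,130),O,feed=200);st("back")
for n in("scene","top"):
    c=imaging.camera(n); cv2.imwrite(f"pics/{n}5.png",cv2.cvtColor(c["image"],cv2.COLOR_RGB2BGR));np.savez(f"{n}5.npz",**c)
    lids(c,(500,612,-95,-15)); lids(c,(500,612,-3,75)); lids(c,(500,612,-265,-190))
a=cv2.imread("pics/scene5.png")[140:240,150:290];b=cv2.imread("pics/top5.png")[105:205,185:385]
cv2.imwrite("pics/m5.png",cv2.resize(np.hstack([a,b]),None,fx=2.35,fy=2.35,interpolation=cv2.INTER_CUBIC))
E
```

```text
True
again 25.39 rx -74.5 [553.34 -52.04  18.9 ] [-0.35  0.24  0.02] 24.8
back 27.02 rx -249.3 [378.49 -49.86 129.85] [ 0.18  0.17 -0.77] 25.4
n 261 rect ((585.2433471679688, -54.768287658691406), (52.8604736328125, 78.89630126953125), 0.17139624059200287) rack ctr -42.526924119873094 41.36110186279297
n 306 rect ((584.8910522460938, 36.077491760253906), (53.56394577026367, 77.51287841796875), 0.05817852169275284) rack ctr -44.11472164184575 132.20209007080078
n 193 rect ((582.63818359375, -224.51905822753906), (68.01814270019531, 59.605220794677734), 88.44657135009766) rack ctr -42.82347721435551 -128.42509893066406
n 624 rect ((587.2306518554688, -54.3855094909668), (65.83557891845703, 50.03467559814453), 89.22720336914062) rack ctr -40.544825215454146 41.77090737426758
n 661 rect ((585.283203125, 37.34813690185547), (68.5875015258789, 52.29294204711914), 89.56028747558594) rack ctr -43.73985153686528 133.47806846435546
n 709 rect ((583.8612060546875, -228.702880859375), (66.20005798339844, 56.78715896606445), 88.39167022705078) rack ctr -41.543554765625046 -132.59228845703126
```

View pics/m5.png

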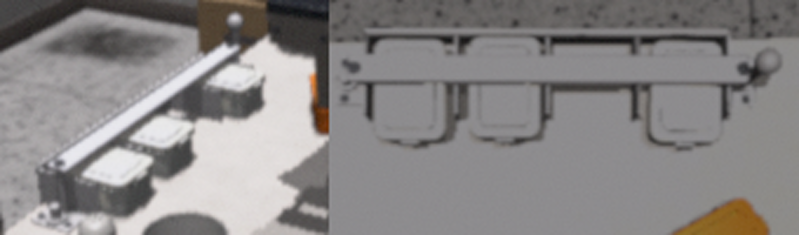

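```bash
python3 - <<'E'
from m import *
c=dict(np.load("top5.npz"));W=cloud(c);z=W[...,2];d=W[...,:2]-C
rx=d[...,0]-A*d[...,1];ry=d[...,1]+A*d[...,0]
for nm,y in(("filed4",132),("loose3",44),("gap2",-44),("filed1",-132)):
    m=(abs(ry-y)<25)
    lid=m&(z>41)&(rx<-14); 
    print(nm,"near(2%,excluding tab)",np.percentile(rx[lid&(abs(ry-y)>13)],[1,3]).round(1),"n",lid.sum())
    for lo,hi in((14,20),(20,26),(26,30),(30,33),(33,36),(36,39),(39,42),(42,46)):
        k=m&(rx>=lo)&(rx<hi); print(f"{np.nanmedian(z[k]) if k.any() else -1:.0f}",end=" ")
    print()
b=cv2.imread("pics/top5.png")[112:170,215:325]
cv2.imwrite("pics/m6.png",cv2.resize(b,None,fx=7,fy=7,interpolation=cv2.INTER_CUBIC))
E
```

```text
filed4 near(2%,excluding tab) [-320.  -319.4] n 851
49 49 48 48 46 50 51 48 
loose3 near(2%,excluding tab) [-289.2 -285.2] n 4403
49 49 48 49 47 51 51 48 
gap2 near(2%,excluding tab) [-252.5 -250.2] n 136
-1 -1 4 2 2 27 51 49 
filed1 near(2%,excluding tab) [-286.6 -215.8] n 1140
50 49 48 46 3 37 51 49
```

View pics/m6.png

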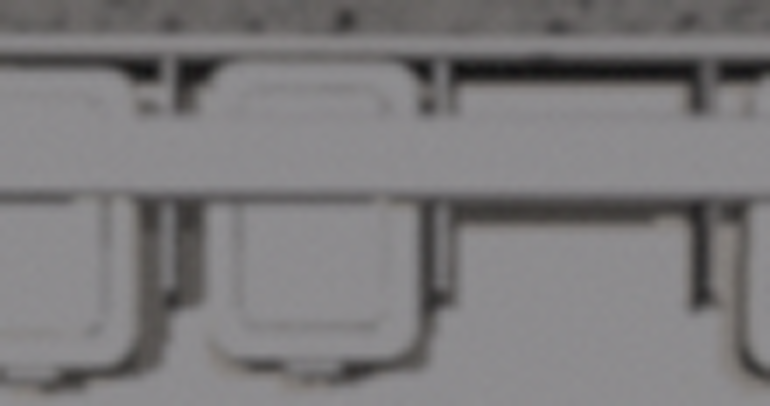

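```bash
python3 - <<'E'
from workcell import bot, status, ticket
bot.hold(0.5); s=status.observe(); print(s["clock"],s["ft_force"]); print(ticket.hand_in())
E
```

```text
27.625 [ 0.06177363 -0.15531492 -0.93440407]
the job is handed in; nothing more can be done
None
```

I finished the job and handed it in at 27.6 s. The loose sample box is in the third gap from the ball-topped post, against the back of the rack.

- **Rail:** The shut fingertips touched the rail above gap 1, about 50 mm from the post. They then ran along it to about 260 mm from the post, inside gap 3. At each check along the way I measured 2.4–4.1 N downward. I lifted off about 18 mm short of the fin before gap 4.
- **Box:** I pushed it sideways with the open fingers to line it up with the gap, then pushed its near end until it stopped. Two force-limited pushes (5 and 6 N) both ended at the same spot.
- **Final views:** The box is square in gap 3, with its far lid edge against the back stop and clear of the fins.
- **Other items:** The two filed boxes looked unmoved. I didn't measure the cup and salt shaker again, but the arm never went near them.

- **Disagreements:** While I was lining the box up, the two cameras differed by about 5 mm on its sideways position (40.6 and 45.4 mm), but the gap has 7.5 mm of room on each side. The final push stopped about 2 mm earlier than I had calculated, probably because the fingers are thicker than I assumed.
- **Failed check:** My final depth check of the boxes' near edges was spoiled by the arm being in view. I relied on the far-edge depth and the picture instead.

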